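# Put the electrode plate away and pick out the full tin

### The arm

A 7-joint arm with a two-finger parallel gripper is mounted at the origin on the work surface. World frame = base frame: x ahead of the robot, y to its left, z up, the work surface at z = 0. Lengths are in m, angles in rad, forces in N, time in s.
With the tool pointing down it reaches from about 0.375 to 0.925 m from the base axis. Payload 3.1 kg.
Tool frame: the origin (TCP) lies midway between the tips of the shut fingers; the grasp point (between the pads) lies 19 mm behind it; y points along the fingers, x is the direction in which the jaws open and shut, and the axes are right-handed (so a half turn about y gives the same grasp; the last joint's range is limited). The gripper opens to 85 mm and grips with 20 to 120 N. Pads are 22 mm wide; open, the fingers measure 114 mm over their backs; the gripper's body (76 mm by 85 mm) begins 54 mm behind the grasp point. The pads swing forward as they close: fully open they stand 13 mm farther back than shut.
Start: joints at [1.102, 0.383, 0.044, 1.598, -0.018, 1.161, -0.05], TCP at [0.236, -0.606, 0.231] pointing down, gripper open.
Joint ranges: [-2.61, 2.61], [-0.41, 2.15], [-1.48, 1.57], [0, 2.5], [-1.57, 4.71], [0.05, 1.97], [-2.85, 2.85]. Speed limits (rad/s): [2.79, 2.79, 3.14, 3.14, 3.14, 3.14, 3.14].

### API

Orientations are given as a unit quaternion [w, x, y, z].
In Python, from station import arm gives the robot as it stands.
- The arm moves only by the shell command python3 -m jog 'ROWS' [FORCE]. ROWS is a JSON object of lists of equal length, an entry for each row: "translation": the shift along the tool's x, y, z in mm, a list of three; "delta_rot": the turn, a rotation vector about the tool's x, y, z in rad, a list of three; "gripper": the finger opening in mm, from 0 to 85.4. In form: {"translation": [[tx, ty, tz], ...], "delta_rot": [[ax, ay, az], ...], "gripper": [gripper, ...]}. A call has 1 to 20 rows; each row is the pose to reach, as a shift and turn from the pose commanded when the call began, along the tool's axes at that moment; what a row does not reach only later rows make up. A row lasts 1/12 s, in which the tool goes at most 41.7 mm and 7.16 degrees, less where a joint would pass 70% of its speed; a pose out of reach is approached as far as the arm can. A call with a gripper value outside its range is refused whole. The fingers move at their own pace and stop on an object; FORCE is the grip in N (left out, the last holds). Time passes only in rows, so rows that repeat a pose let the fingers close. It gives the time, the measured TCP pose, the force and the opening at its end, in the units of the state.
- arm.get_state(): the state, without advancing time (a new reading comes with each control period).
- arm.capture(name): name is "scene" or "side" or "wrist"; returns the picture (384x512x3 uint8, red, green, blue); there is no depth.
- arm.camera_model(name): a dict with "fx", "fy", "cx", "cy" (pixels), "R" (3x3) and "t" (3): a world point X has camera coordinates R X + t; the wrist camera has in their place "mount" (4x4, takes a point from camera to tool coordinates, whose origin is the TCP and whose axes are the tool frame's). Camera axes: x right, y down, z forward; pixel columns grow to the right and rows downward; lengths in m; the calibration is good to about 2 mm. A picture is of the moment at which its call begins: read the wrist's pose just before it. camera_model takes no time and is no camera call.
- arm.sign_off(): hands the job in, once; it reports no verdict.
The state is a dict: "time": time; "q": joint angles; "joint_velocities": joint speeds; "joint_torque": joint torques, N m; "tool_pos": TCP position; "eef_rot": TCP orientation; "ft_force": force on the tool from outside, world axes, zero at the start; "ft_torque": the same for the moment, N m; "grip_width": finger opening in m.
Only numpy, scipy, OpenCV 4.12 (cv2) and the standard library are available. Lean on these libraries where they do the work, as an engineer would, in place of code of your own. Each camera call takes 0.05 s, during which the arm holds its last target.

### The job

Ready the electrode station for the next patient: first take the big electrode plate out of its leaning cradle, stand it upright on its short edge in the empty middle slot of the rack, right down on the slot's floor, and let go of it. Then find by hefting which of the three identical closed pad tins is the heaviest, setting each lighter one you lift back upright on its own mat, and finish while holding the heaviest up in the gripper, still and upright, at least 12 cm clear of the table: do not put it down or let go. Leave everything else on the table where it is.

Things in the scene. Friction and masses are not known exactly. Their poses are not given: they have to be found in the camera images.
- plate: flat aluminium electrode plate, 6 mm thick (its x axis, the face normal), 80 mm wide (y), 120 mm tall (z), 0.12 to 0.2 kg, with a small flat black socket 4 mm proud, 16 mm across, in the middle of its +x face, 67 mm above the lower edge. Origin: centre of its lower short edge face; z runs up to its top edge. It starts leaning in the cradle, its top 30 degrees from vertical towards the cradle's -x side; the upper 60 mm stand free of the cradle on both faces.
- cradle: fixed white leaning cradle, base 110 mm (x) by 100 mm (y), about 77 mm high. A foot ledge and a backrest 90 mm wide, both tilted 30 degrees, carry the plate: the plate lies against the backrest, which is on the cradle's -x side and reaches 60 mm up along the plate; a lip 16 mm high stands in front of its foot with 12 mm to spare. The plate is drawn out along its own z. Origin: centre of the underside, z up.
- rack: fixed grey slotted rack, base 132 mm (x) by 100 mm (y), 12 mm thick; three slots run along its y, at x = -42, 0 and +42 mm. Each slot is 10 mm wide between walls 90 mm long which rise 35 mm above the slot floor, with mouths flared to about 26 mm at 46 mm above the slot floor. The outer slots hold small plates whose tops are 72 mm above the table; the middle slot is empty. Origin: centre of the underside, z up.
- rack_slot (a point): centre of the floor of the rack's empty middle slot, 12 mm above the table; axes as the rack: x across the slot (the seated plate's face normal lies along it, either way round), y along it, z up.
- mat_1: fixed round black rubber mat, 74 mm across, 3 mm thick; one of the three tins stands on it at the start, centred within 3 mm. Origin: centre of the mat's underside on the table, z up. The tins look alike: closed steel cylinder 64 mm across, 85 mm high, an upright black knob on the lid's centre, 22 mm across, 26 mm high (88 to 114 mm above the table). The lid stays on.
- mat_2: fixed round black rubber mat, 74 mm across, 3 mm thick; one of the three tins stands on it at the start, centred within 3 mm. Origin: centre of the mat's underside on the table, z up. One tin weighs 0.45 to 0.6 kg, the two others 0.15 to 0.25 kg each; on which mat the heavy one stands differs from run to run and cannot be seen.
- mat_3: fixed round black rubber mat, 74 mm across, 3 mm thick; one of the three tins stands on it at the start, centred within 3 mm. Origin: centre of the mat's underside on the table, z up. No poses are given for the tins themselves; rules call them heavy_tin, light_tin_1 and light_tin_2, whichever mats they stand on.
- small_plate_1: small flat aluminium plate 6 x 70 x 60 mm, loose, upright in the rack's slot at rack x = -42 mm; to be left alone. Origin: centre of its lower edge, z up.
- small_plate_2: the same, in the slot at rack x = +42 mm; to be left alone.
- cup: white handleless cup 60 mm across, 50 mm high, among the tins; to be left alone. Origin: centre of the underside.
- dish: low steel dish 68 mm across, 22 mm high, among the tins; to be left alone. Origin: centre of the underside.
- tape_roll: paper tape roll lying flat, 68 mm across, 25 mm high; to be left alone. Origin: centre of the underside.
- gel_bottle: white gel bottle 54 mm across, 150 mm high, far side of the table; to be left alone. Origin: centre of the underside.
- spatula: spatula lying on the table, 170 mm long along its x; to be left alone.
- timer: flat white timer 50 x 75 x 30 mm; to be left alone. Origin: centre of the underside.
Mind the look-alikes: they are no part of the job. What is shaped like the rack but purple is not meant. What is shaped like the plate but yellow is not meant.

How it is judged:
By the outcome, as a careful person would: the job done as asked, in the order asked, and still so for the second after the job is handed in, while the arm keeps its last pose, push and grip.
It also fails if it takes over 72 s, if anything falls off the work surface, if the arm or the gripper's body presses on something with over 40 N, if the wrist force passes 120 N, or if a joint passes its speed limit or range.

## Working session

There is one attempt and no reset: what is moved stays moved. The work goes in short steps, Python scripts to look and compute and a shell command to move; the robot and the scene stay as the last step left them, time stands still between calls to the robot, and variables do not carry over. Pictures are saved under pics/ and viewed, and the job is handed in when it is done.

```bash
mkdir -p pics; ls
python3 - <<'E'
from station import arm
import cv2
s=arm.get_state()
for k,v in s.items(): print(k,v)
for n in ("scene","side","wrist"):
    print(n,arm.camera_model(n))
    cv2.imwrite(f"pics/{n}0.png",arm.capture(n)[:,:,::-1])
E
```

```text
pics
time 0.0
q [ 1.10224998  0.38385574  0.0438305   1.59959922 -0.01786974  1.16118444
 -0.04987129]
joint_velocities [ 7.70050763e-04 -7.38961944e-06 -3.28221224e-04  3.81268565e-04
  2.58807736e-04 -5.86191450e-04 -1.61278811e-03]
joint_torque [ 1.52806174e-04 -4.33466721e+01  1.02467738e+00 -2.49515069e+01
  1.06403197e-02  1.12788941e-02  2.36354786e-06]
tool_pos [ 0.23514506 -0.60495541  0.22986202]
eef_rot [ 0.58409381 -0.58313527  0.4000477  -0.39843382]
ft_force [ 0.05397751  0.4997696  -0.76041875]
ft_torque [-0.04027805 -0.04299378  0.03445818]
grip_width 0.08538993042964076
scene {'fx': 428.81026538510383, 'fy': 428.81026538510383, 'cx': 249.71394090634303, 'cy': 184.45723726640793, 'R': array([[-0.39501812,  0.9186087 , -0.01089703],
       [ 0.7639881 ,  0.32189497, -0.55920104],
       [-0.51017924, -0.22921975, -0.82896046]]), 't': array([ 0.31917389, -0.40314287,  1.35584276])}
side {'fx': 447.06386158762126, 'fy': 447.06386158762126, 'cx': 253.38187891007271, 'cy': 187.9602760789695, 'R': array([[-0.96251524, -0.27111883,  0.00768051],
       [-0.15356828,  0.52141349, -0.83937164],
       [ 0.22356474, -0.80908748, -0.54350368]]), 't': array([0.53985455, 0.17414619, 1.01679878])}
wrist {'fx': 343.08925404269155, 'fy': 343.08925404269155, 'cx': 257.9654233523867, 'cy': 190.82544152413448, 'mount': array([[ 9.99999600e-01, -8.92071839e-04,  6.18180346e-05,
        -1.05010888e-03],
       [-3.43955718e-04, -3.19914033e-01,  9.47446512e-01,
        -1.43234291e-01],
       [-8.25413896e-04, -9.47446155e-01, -3.19914211e-01,
         8.34784640e-02],
       [ 0.00000000e+00,  0.00000000e+00,  0.00000000e+00,
         1.00000000e+00]])}
```

View pics/scene0.png

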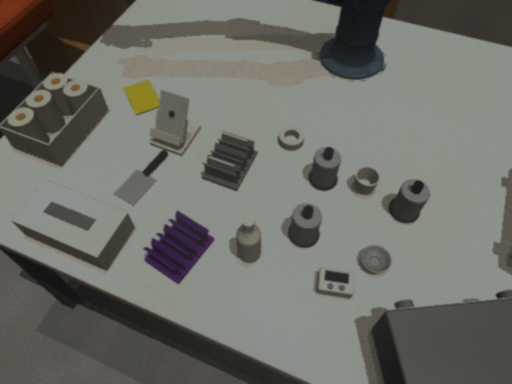

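View pics/side0.png

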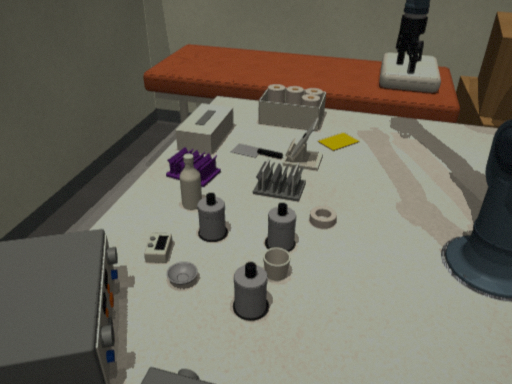

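View pics/wrist0.png

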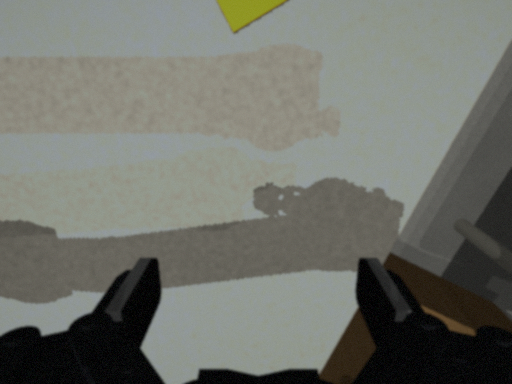

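Scene view: plate in white cradle at (172,115), yellow look-alike flat at (142,97); grey rack at (230,160), purple look-alike at (180,246); tins at (325,167), (305,225), (409,200). Enlarging to confirm and measure.

```bash
cat > h.py <<'E'
import numpy as np, cv2
from station import arm
from scipy.spatial.transform import Rotation as Ro
def R_of(q): return Ro.from_quat([q[1],q[2],q[3],q[0]])
def cam(name,st=None):
    m=arm.camera_model(name)
    if name!='wrist': return m,np.array(m['R']),np.array(m['t'])
    M=np.array(m['mount']); T=np.eye(4); T[:3,:3]=R_of(st['eef_rot']).as_matrix(); T[:3,3]=st['tool_pos']
    W=np.linalg.inv(T@M); return m,W[:3,:3],W[:3,3]
def proj(c,X):
    m,R,t=c; p=np.atleast_2d(X)@R.T+t
    return np.c_[m['fx']*p[:,0]/p[:,2]+m['cx'],m['fy']*p[:,1]/p[:,2]+m['cy']]
def back(c,uv,z):
    m,R,t=c; uv=np.atleast_2d(np.array(uv,float))
    d=np.c_[(uv[:,0]-m['cx'])/m['fx'],(uv[:,1]-m['cy'])/m['fy'],np.ones(len(uv))]@R
    o=-R.T@t; return o+d*((z-o[2])/d[:,2])[:,None]
def tri(c1,uv1,c2,uv2):
    A=[]
    for (m,R,t),(u,v) in ((c1,uv1),(c2,uv2)):
        P=np.c_[R,t]; a=(u-m['cx'])/m['fx']; b=(v-m['cy'])/m['fy']
        A+= [a*P[2]-P[0], b*P[2]-P[1]]
    A=np.array(A); x=np.linalg.lstsq(A[:,:3],-A[:,3],rcond=None)[0]; return x
def crop(img,x0,y0,x1,y1,f,name):
    cv2.imwrite(name,cv2.resize(img[y0:y1,x0:x1],None,fx=f,fy=f,interpolation=cv2.INTER_CUBIC))
E
python3 - <<'E'
from h import *
s=cv2.imread('pics/scene0.png'); crop(s,120,70,270,200,5,'pics/s_pr.png')
crop(s,270,120,440,280,4,'pics/s_t.png')
d=cv2.imread('pics/side0.png'); crop(d,240,120,340,210,7,'pics/d_pr.png')
crop(d,180,180,330,330,4,'pics/d_t.png')
E
```

```text
(no output)
```

View pics/s_pr.png

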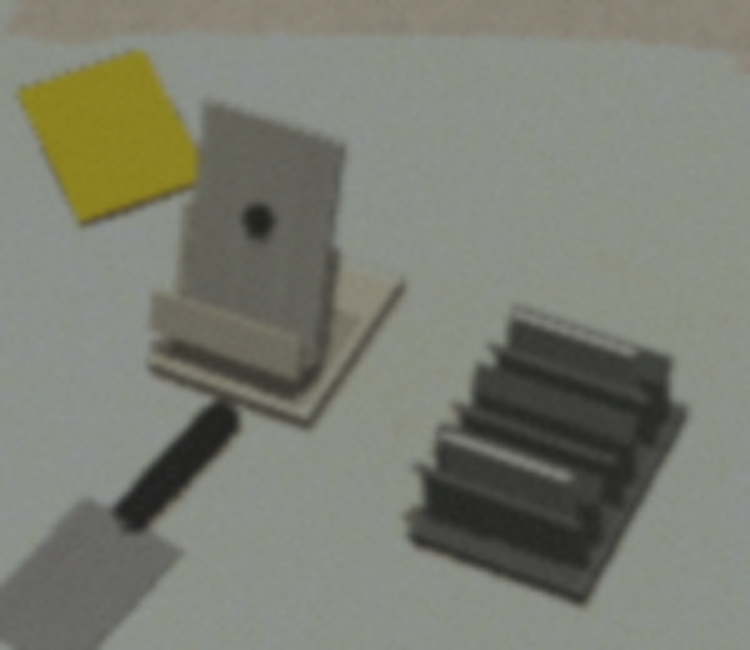

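View pics/d_pr.png

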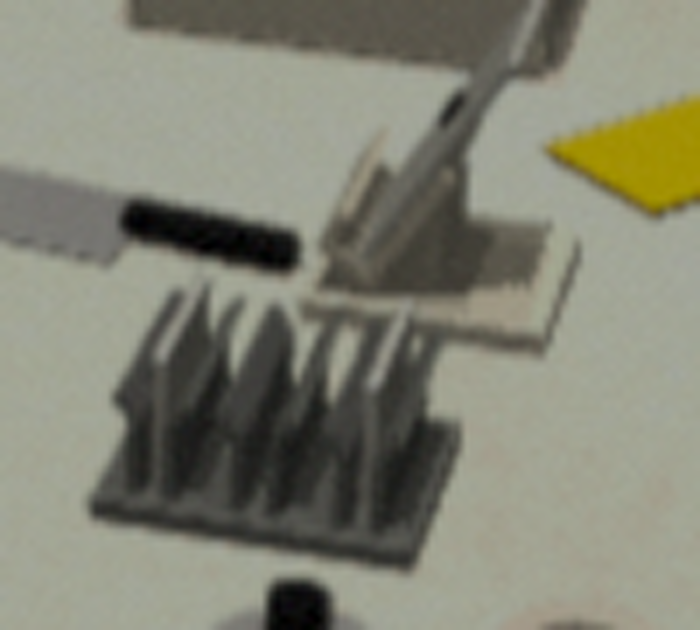

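View pics/s_t.png

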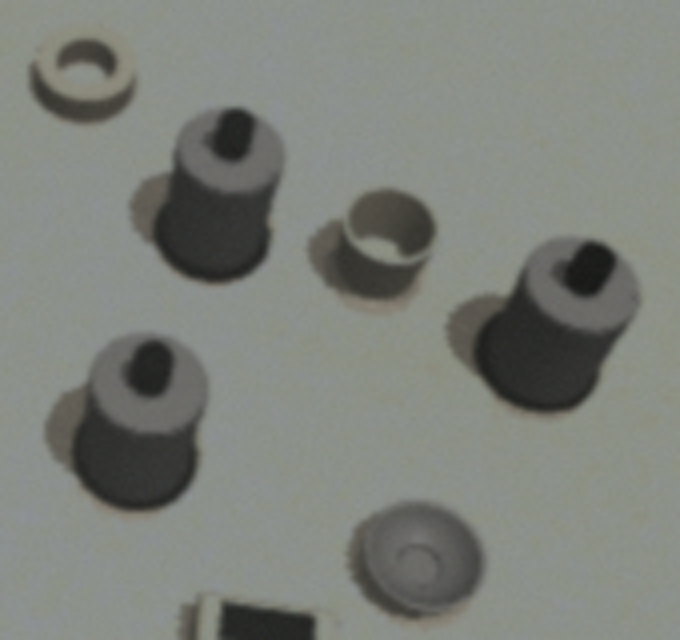

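View pics/d_t.png

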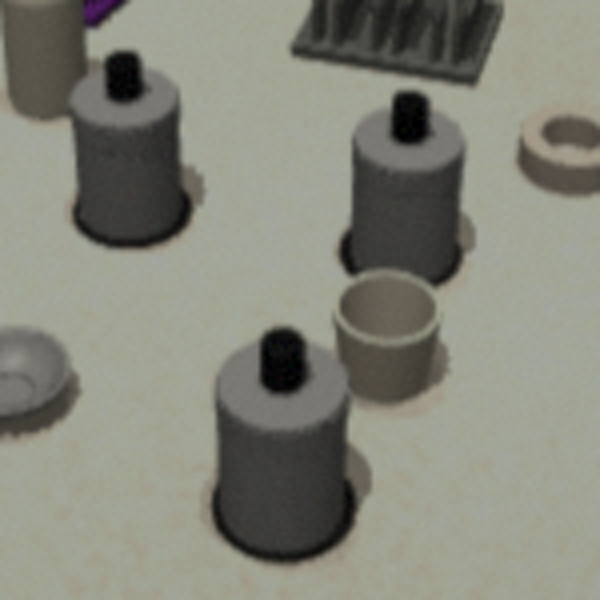

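Run:
```python
from h import *
d=cv2.imread('pics/side0.png'); crop(d,280,110,340,170,10,'pics/d_pl.png')
cs=cam('scene')
f=5
def px(l): return [(120+(x+.5)/5-.5,70+(y+.5)/5-.5) for x,y in l]
print('cradle base z0', back(cs,px([(152,372),(307,428),(405,292)]),0).round(4))
print('rack base z0', back(cs,px([(412,545),(583,606),(686,420)]),0).round(4))
print('rack base z12', back(cs,px([(410,520),(583,583),(686,405)]),0.012).round(4))
print('small tops z72', back(cs,px([(513,308),(637,350),(440,430),(572,478)]),0.072).round(4))
def px4(l): return [(270+(x+.5)/4-.5,120+(y+.5)/4-.5) for x,y in l]
def pd4(l): return [(180+(x+.5)/4-.5,180+(y+.5)/4-.5) for x,y in l]
cd=cam('side')
# knob tops centers
a=px4([(237,120),(597,254),(155,352)]); b=pd4([(410,101),(283,339),(123,61)])
# order A(325,167) B(409,200) C(305,225)
for u,v in zip(a,b): print('knob',tri(cs,u,cd,v).round(4), back(cs,[u],.114).round(4),back(cd,[v],.114).round(4))
c=px4([(231,152),(582,284),(147,384)])
print(back(cs,c,.088).round(4))
```

```text
cradle base z0 [[ 0.5541 -0.4043  0.    ]
 [ 0.5554 -0.308   0.    ]
 [ 0.4494 -0.3034  0.    ]]
rack base z0 [[ 0.6016 -0.222   0.    ]
 [ 0.6015 -0.1258 -0.    ]
 [ 0.4722 -0.1238 -0.    ]]
rack base z12 [[ 0.595  -0.2251  0.012 ]
 [ 0.596  -0.1278  0.012 ]
 [ 0.4716 -0.1241  0.012 ]]
small tops z72 [[ 0.4917 -0.2116  0.072 ]
 [ 0.4928 -0.1421  0.072 ]
 [ 0.5767 -0.2109  0.072 ]
 [ 0.5783 -0.1391  0.072 ]]
knob [0.4771 0.061  0.1123] [[0.4786 0.0613 0.114 ]] [[0.4765 0.0632 0.114 ]]
knob [0.4917 0.2722 0.1141] [[0.4924 0.2726 0.114 ]] [[0.4913 0.2713 0.114 ]]
knob [0.6466 0.0686 0.1128] [[0.647  0.0685 0.114 ]] [[0.646  0.0707 0.114 ]]
[[0.482  0.0625 0.088 ]
 [0.4953 0.2729 0.088 ]
 [0.6522 0.0684 0.088 ]]
```

View pics/d_pl.png

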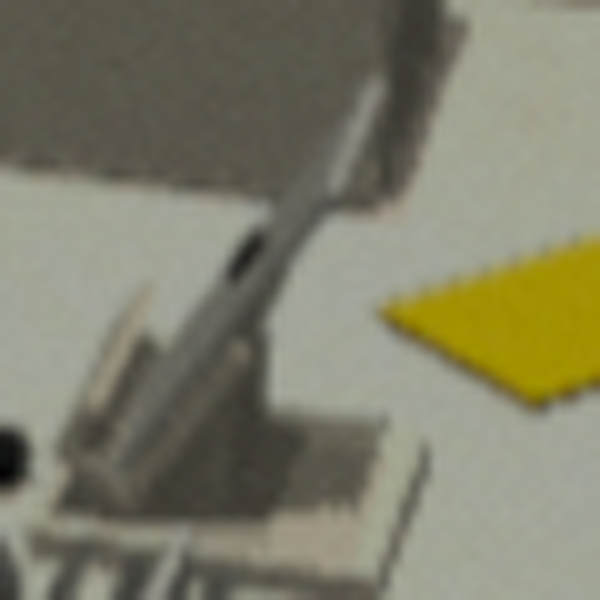

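Run:
```python
from h import *
cs=cam('scene');cd=cam('side')
s5=lambda x,y:(120+(x+.5)/5-.5,70+(y+.5)/5-.5)
d10=lambda x,y:(280+(x+.5)/10-.5,110+(y+.5)/10-.5)
near=tri(cs,s5(345,147),cd,d10(328,193)); far=tri(cs,s5(205,102),cd,d10(375,80))
soc=tri(cs,s5(258,220),cd,d10(246,257))
print(near,far,soc)
# model: cradle centre/yaw, predict plate as lying against backrest: fit plate pose with lean 30
from scipy.optimize import least_squares
def model(p,pts):
    x,y,z,yaw=p; R=Ro.from_euler('z',yaw)*Ro.from_euler('y',-30,degrees=True)
    return R.apply(pts)+[x,y,z]
P=np.array([[.003,.04,.12],[.003,-.04,.12],[.007,0,.067]])
def r(p):
    X=model(p,P)
    return np.r_[(proj(cs,X)-[s5(345,147),s5(205,102),s5(258,220)]).ravel(),(proj(cd,X)[[0,2]]-[d10(326,193),d10(246,257)]).ravel()]
o=least_squares(r,[.52,-.356,.02,0]);print(o.x, np.rad2deg(o.x[3]),o.fun.round(2)); print('topcentre',model(o.x,np.array([[0,0,.12]])))
def draw(img,c,name,x0,y0,x1,y1,f):
    im=cv2.resize(img[y0:y1,x0:x1],None,fx=f,fy=f,interpolation=cv2.INTER_CUBIC)
    def pl(L,col):
        q=((proj(c,np.array(L))-[x0,y0]+.5)*f-.5).round().astype(int); cv2.polylines(im,[q.reshape(-1,1,2)],True,col,1)
    pl(model(o.x,np.array([[.003,.04,0],[.003,.04,.12],[.003,-.04,.12],[.003,-.04,0]])),(0,0,255))
    pl(model(o.x,np.array([[-.003,.04,0],[-.003,.04,.12],[-.003,-.04,.12],[-.003,-.04,0]])),(0,255,255))
    RX,RY,ya=.5365,-.1755,np.deg2rad(-.5)
    def rk(L): return Ro.from_euler('z',ya).apply(np.array(L))+[RX,RY,0]
    for z in(0,.012): pl(rk([[.066,.05,z],[.066,-.05,z],[-.066,-.05,z],[-.066,.05,z]]),(255,0,0))
    for sx in(-.042,.042): pl(rk([[sx+.003,.035,.072],[sx+.003,-.035,.072],[sx-.003,-.035,.072],[sx-.003,.035,.072]]),(0,255,0))
    pl(rk([[.013,.045,.058],[.013,-.045,.058],[-.013,-.045,.058],[-.013,.045,.058]]),(255,0,255))
    cv2.imwrite(name,im)
draw(cv2.imread('pics/scene0.png'),cs,'pics/ov_s.png',120,70,270,200,5)
draw(cv2.imread('pics/side0.png'),cd,'pics/ov_d.png',240,110,340,200,6)
```

```text
[ 0.4720699  -0.31022973  0.13198899] [ 0.47134567 -0.39125989  0.13275369] [ 0.5001931  -0.35233734  0.0883144 ]
[ 0.52879583 -0.35195729  0.02617476 -0.01591623] -0.911932571171864 [-0.37 -0.62  0.15 -0.58  0.05  0.3  -0.12  0.42 -0.59  0.41]
topcentre [[ 0.46880343 -0.35100235  0.1300978 ]]
```

View pics/ov_s.png

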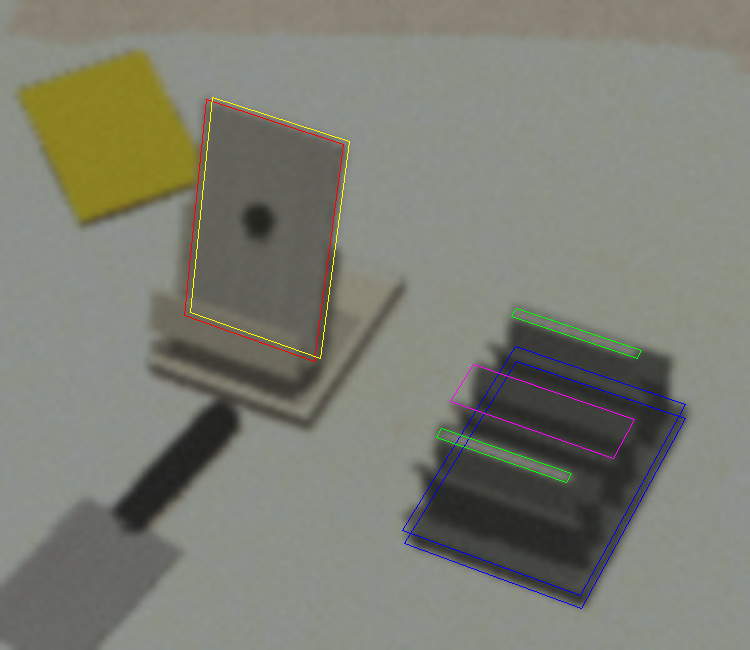

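View pics/ov_d.png

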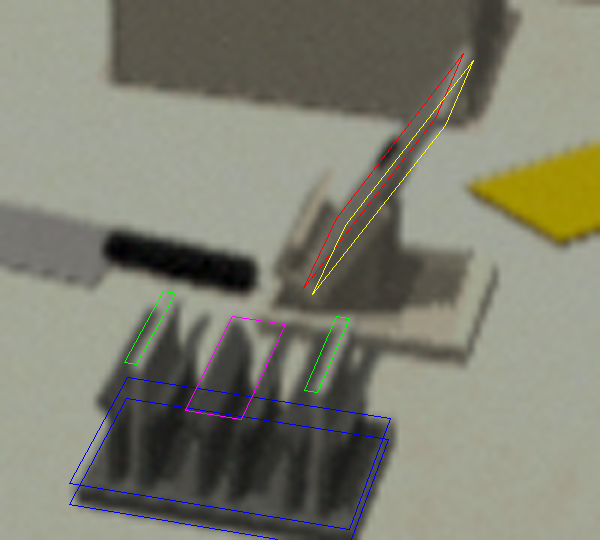

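```bash
cat >> h.py <<'E'
def Rtool(lean_deg,yaw_deg):
    "tool x along plate normal (+x), y = -plate z, with plate leaning lean_deg towards -x"
    Rp=(Ro.from_euler('z',yaw_deg,degrees=True)*Ro.from_euler('y',-lean_deg,degrees=True)).as_matrix()
    x=Rp[:,0]; y=-Rp[:,2]; return Ro.from_matrix(np.c_[x,y,np.cross(x,y)])
def plan(pos,R,st=None):
    st=st or arm.get_state(); R0=R_of(st['eef_rot'])
    t=R0.inv().apply(np.array(pos)-st['tool_pos'])*1000; r=(R0.inv()*R).as_rotvec()
    print('t',t.round(1).tolist(),'r',r.round(4).tolist(),'deg',np.rad2deg(np.linalg.norm(r)).round(1),'at',np.round(st['tool_pos'],4)); return t,r
E
python3 - <<'E'
from h import *
top=np.array([.4688,-.351,.1301]); z=np.array([-.5,0,.866])
plan(top+.075*z,Rtool(30,-.9))
E
```

```text
t [-165.7, 35.4, 274.8] r [0.3086, -1.1561, -0.4623] deg 73.5 at [ 0.2353 -0.6051  0.2302]
```

```bash
python3 -m jog '{"translation":[[-165,35,275],[-165,35,275],[-165,35,275],[-165,35,275],[-165,35,275],[-165,35,275],[-165,35,275],[-165,35,275],[-165,35,275],[-165,35,275],[-165,35,275],[-165,35,275],[-165,35,275]],"delta_rot":[[0.3086,-1.1561,-0.4623],[0.3086,-1.1561,-0.4623],[0.3086,-1.1561,-0.4623],[0.3086,-1.1561,-0.4623],[0.3086,-1.1561,-0.4623],[0.3086,-1.1561,-0.4623],[0.3086,-1.1561,-0.4623],[0.3086,-1.1561,-0.4623],[0.3086,-1.1561,-0.4623],[0.3086,-1.1561,-0.4623],[0.3086,-1.1561,-0.4623],[0.3086,-1.1561,-0.4623],[0.3086,-1.1561,-0.4623]],"gripper":[60,60,60,60,60,60,60,60,60,60,60,60,60]}' 60
python3 - <<'E'
from h import *
top=np.array([.4688,-.351,.1301]); z=np.array([-.5,0,.866])
st=arm.get_state();plan(top+.075*z,Rtool(30,-.9),st); print(st['grip_width'],st['q'],st['ft_force'])
im=arm.capture('wrist')[:,:,::-1]; cv2.imwrite('pics/w1.png',im)
c=cam('wrist',st)
Rp=(Ro.from_euler('z',-.9,degrees=True)*Ro.from_euler('y',-30,degrees=True))
P=np.array([[.003,.04,.12],[.003,-.04,.12],[.003,-.04,0],[.003,.04,0],[-.003,.04,.12],[-.003,-.04,.12],[.007,0,.067]])
print(proj(c,Rp.apply(P)+[.5288,-.352,.0262]).round(1))
E
```

```text
time: 1.23
tool_pos: [0.4311, -0.3527, 0.1957]
eef_rot: [-0.681, 0.685, 0.176, 0.19]
ft_force: [0.3, -0.7, -0.5]
grip_width: 0.06
t [-0.2, 0.6, 1.7] r [0.0019, -0.004, -0.0007] deg 0.3 at [ 0.4311 -0.3527  0.1957]
0.06000083067397715 [ 1.13238773  0.1016499  -0.32416469  2.1395363  -0.60388218  0.61286395
  1.24468375] [ 0.27389365 -0.74389875 -0.50833872]
[[260.9 142.8]
 [261.1 253.4]
 [260.  196.6]
 [259.8 119.3]
 [251.6 142.9]
 [252.8 253.4]
 [265.3 178.6]]
```

View pics/w1.png

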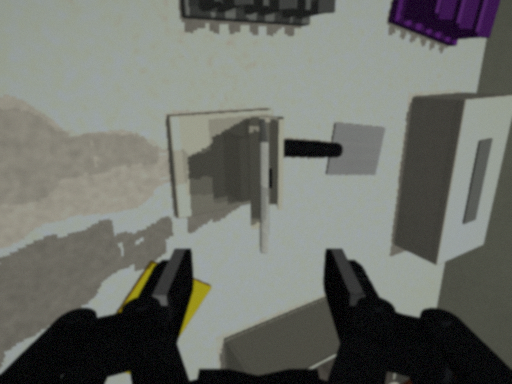

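Run:
```python
import cv2
from h import *
im=cv2.imread('pics/w1.png'); crop(im,160,100,300,260,5,'pics/w1c.png')
```

```text
(no output)
```

View pics/w1c.png

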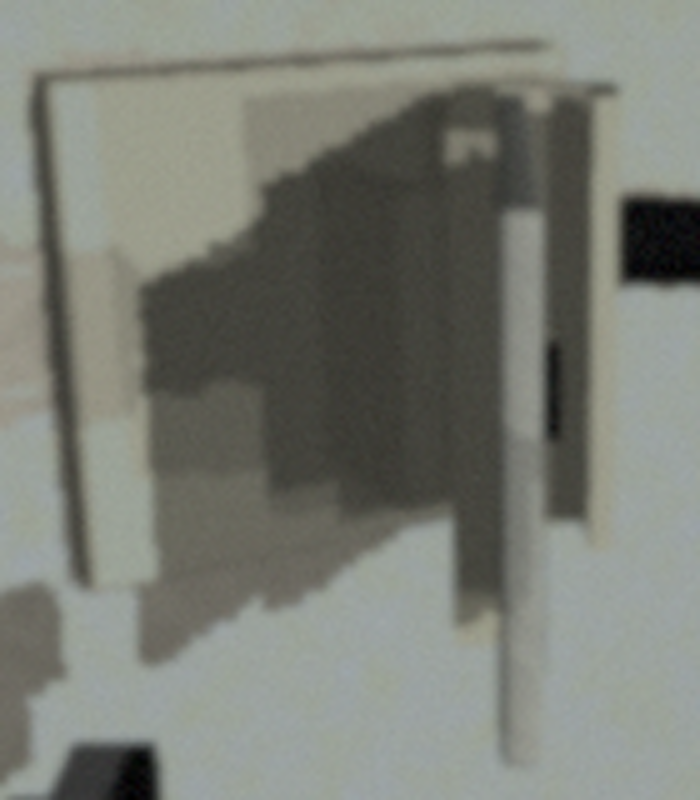

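Run:
```python
from h import *
from scipy.optimize import least_squares
st=arm.get_state(); c=cam('wrist',st)
P=np.array([[.003,.04,.12],[-.003,.04,.12],[.003,-.04,.12],[-.003,-.04,.12]])
k=lambda x,y:(160+(x+.5)/5-.5,100+(y+.5)/5-.5)
O=np.array([k(545,208),k(503,208),k(541,768),k(503,768)])
for lean in (28,30,32):
  def X(p,Q): return (Ro.from_euler('z',p[3])*Ro.from_euler('y',-lean,degrees=True)).apply(Q)+p[:3]
  o=least_squares(lambda p:(proj(c,X(p,P))-O).ravel(),[.5288,-.352,.026,0])
  print(lean,o.x.round(4),np.rad2deg(o.x[3]),o.fun.round(2)); T=X(o.x,np.array([[0,0,.12]]))[0]; print('top',T, 'in tool',R_of(st['eef_rot']).inv().apply(T-st['tool_pos'])*1000)
  print(proj(c,X(o.x,np.array([[.005,0,.067],[.003,.04,0],[-.003,.04,0]]))))
```

```text
28 [ 0.5291 -0.3504  0.0291 -0.0168] -0.9598350083779471 [ 0.53 -0.01 -0.51  0.08  0.41 -0.12 -0.43  0.04]
top [ 0.4728119  -0.34943864  0.13507692] in tool [ 4.99189153 73.31131764  3.79528833]
[[266.83200726 177.67163428]
 [260.80546239 118.12613621]
 [254.5946112  118.1680485 ]]
30 [ 0.5328 -0.3504  0.0312 -0.0167] -0.9557218256336943 [ 0.54  0.02 -0.52  0.05  0.42 -0.05 -0.44 -0.03]
top [ 0.47281019 -0.34943835  0.1350775 ] in tool [ 4.99070036 73.30995188  3.79554068]
[[269.09875865 177.71318275]
 [265.14079914 118.11475369]
 [258.92733398 118.13054564]]
32 [ 0.5364 -0.3505  0.0333 -0.0166] -0.9516602196488965 [ 0.53  0.05 -0.52  0.02  0.42  0.02 -0.43 -0.1 ]
top [ 0.47280781 -0.34943756  0.13507919] in tool [ 4.98947568 73.30729935  3.79629285]
[[271.3633075  177.77707177]
 [269.47824644 118.12104307]
 [263.26192423 118.11069991]]
```

```bash
python3 -m jog '{"translation":[[4.5,40,4],[4.5,75,4],[4.5,100,4],[4.5,112,4],[4.5,112,4],[4.5,112,4],[4.5,112,4],[4.5,112,4],[4.5,112,4],[4.5,112,4],[4.5,112,4],[4.5,112,4],[4.5,112,4],[4.5,112,4]],"delta_rot":[[0,0,0],[0,0,0],[0,0,0],[0,0,0],[0,0,0],[0,0,0],[0,0,0],[0,0,0],[0,0,0],[0,0,0],[0,0,0],[0,0,0],[0,0,0],[0,0,0]],"gripper":[60,60,60,60,60,30,15,3,3,3,3,3,3,3]}' 60
python3 - <<'E'
from h import *
st=arm.get_state(); print(st['grip_width'],st['ft_force'],st['time'])
for n in('wrist','side'): cv2.imwrite(f'pics/{n}2.png',arm.capture(n)[:,:,::-1])
crop(cv2.imread('pics/side2.png'),240,80,360,190,6,'pics/side2c.png')
E
```

```text
time: 2.45
tool_pos: [0.4914, -0.3506, 0.1025]
eef_rot: [-0.68, 0.686, 0.178, 0.189]
ft_force: [-5.9, 0.9, 5.9]
grip_width: 0.0053
0.005283388915548898 [-5.88943872  0.85048883  5.89752008] 2.45
```

View pics/wrist2.png

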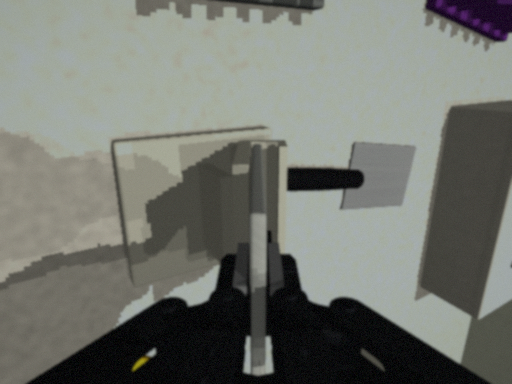

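View pics/side2c.png

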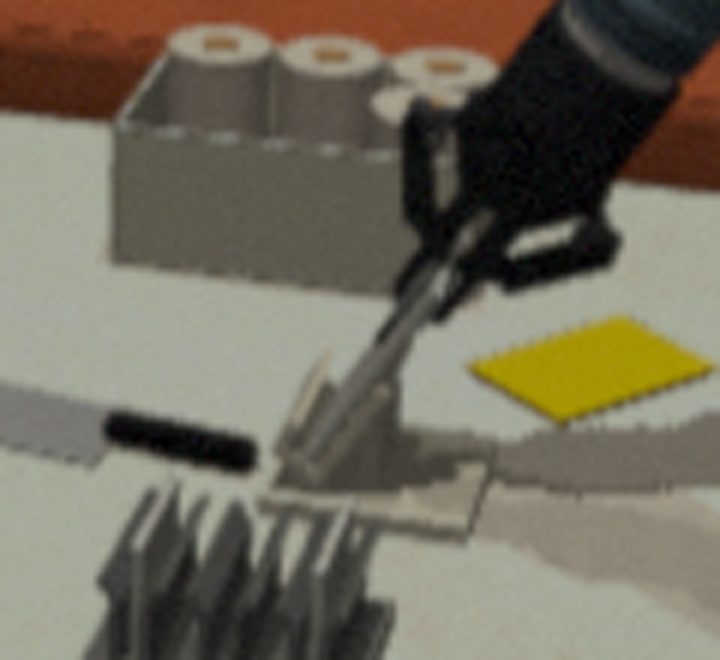

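```bash
python3 -m jog '{"translation":[[0,-5,0],[0,-20,0],[0,-45,0],[0,-75,0],[0,-105,0],[0,-135,0],[0,-135,0]],"delta_rot":[[0,0,0],[0,0,0],[0,0,0],[0,0,0],[0,0,0],[0,0,0],[0,0,0]],"gripper":[0,0,0,0,0,0,0]}' 80
python3 - <<'E'
from h import *
st=arm.get_state(); print(st['grip_width'],st['ft_force'],st['q'])
plan([.5365,-.1755,.20],Rtool(0,-.5),st)
E
```

```text
time: 3.13
tool_pos: [0.4239, -0.3516, 0.2238]
eef_rot: [-0.677, 0.688, 0.179, 0.191]
ft_force: [1.3, -0.7, -1.4]
grip_width: 0.0055
0.005510976764516649 [ 1.33601986 -0.71372818 -1.40393444] [ 1.14215739  0.04408237 -0.31738073  2.1330605  -0.59399308  0.66627957
  1.22817475]
t [83.1, 74.1, 178.6] r [0.0128, -0.0083, 0.5289] deg 30.3 at [ 0.4239 -0.3516  0.2238]
```

```bash
python3 -m jog '{"translation":[[83,74,178],[83,74,178],[83,74,178],[83,74,178],[83,74,178],[83,74,178],[83,74,178],[83,74,178]],"delta_rot":[[0.0128,-0.0083,0.5289],[0.0128,-0.0083,0.5289],[0.0128,-0.0083,0.5289],[0.0128,-0.0083,0.5289],[0.0128,-0.0083,0.5289],[0.0128,-0.0083,0.5289],[0.0128,-0.0083,0.5289],[0.0128,-0.0083,0.5289]],"gripper":[0,0,0,0,0,0,0,0]}'
python3 - <<'E'
from h import *
st=arm.get_state(); print(st['grip_width'],st['ft_force'],st['q'])
plan([.5365,-.1755,.20],Rtool(0,-.5),st)
np.save('st3.npy',np.r_[st['tool_pos'],st['eef_rot']])
for n in('wrist','side'): cv2.imwrite(f'pics/{n}3.png',arm.capture(n)[:,:,::-1])
crop(cv2.imread('pics/wrist3.png'),160,80,320,230,5,'pics/wrist3c.png')
crop(cv2.imread('pics/side3.png'),220,80,340,200,5,'pics/side3c.png')
E
```

```text
time: 3.8
tool_pos: [0.5413, -0.1605, 0.1943]
eef_rot: [0.713, -0.701, -0.003, 0.005]
ft_force: [-0.4, 0.7, -1.5]
grip_width: 0.005
0.004960332407255364 [-0.40078952  0.68950012 -1.53186723] [ 0.63377483  0.30441398 -0.47886946  1.8174071   0.14077972  1.06162059
  0.11511632]
t [-5.0, -5.9, -14.8] r [-0.0164, 0.0196, -0.0023] deg 1.5 at [ 0.5413 -0.1605  0.1943]
```

View pics/wrist3.png

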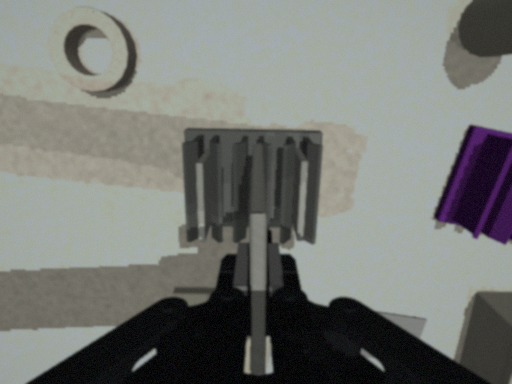

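View pics/wrist3c.png

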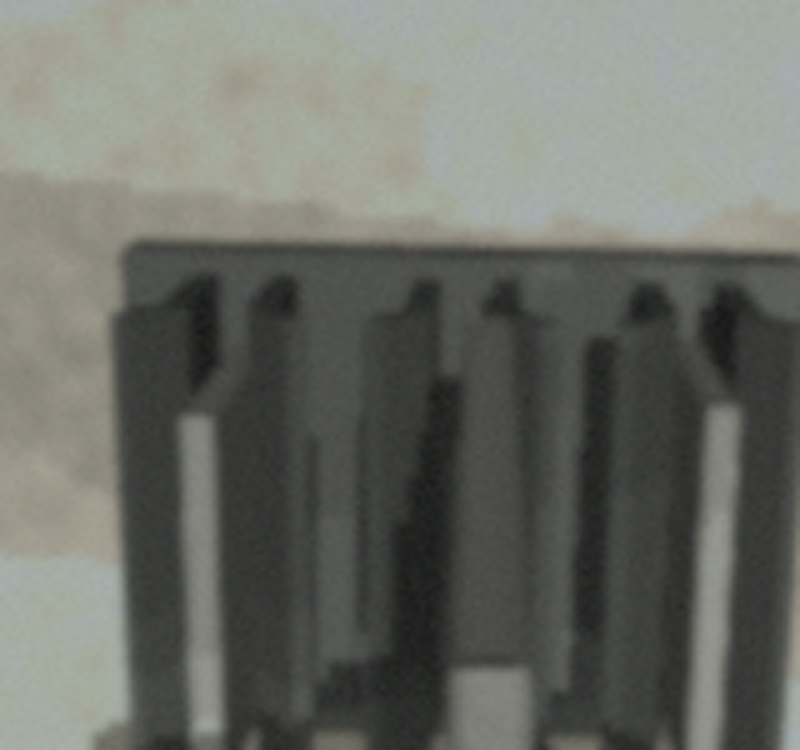

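View pics/side3c.png

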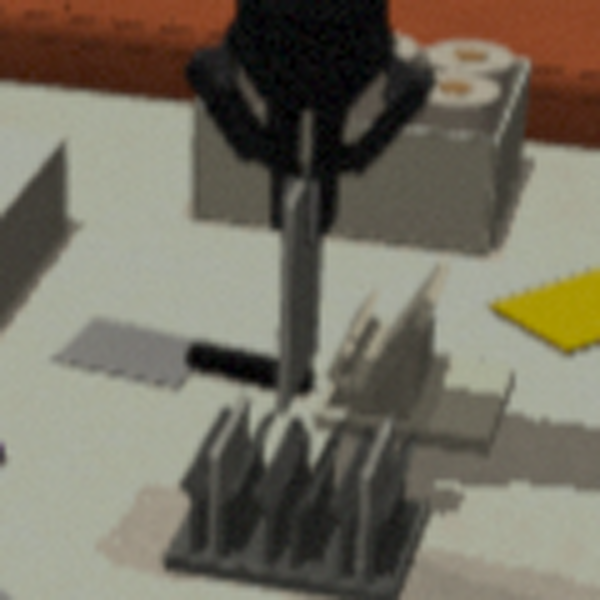

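```bash
python3 -m jog '{"translation":[[0,0,0],[0,0,0]],"delta_rot":[[0,0,0],[0,0,0]],"gripper":[0,0]}'
python3 - <<'E'
from h import *
st=arm.get_state(); print(st['joint_velocities'].round(3) if hasattr(st['joint_velocities'],'round') else st['joint_velocities'])
plan([.5365,-.1755,.20],Rtool(0,-.5),st)
cv2.imwrite('pics/wrist4.png',arm.capture('wrist')[:,:,::-1])
crop(cv2.imread('pics/wrist4.png'),170,110,330,255,5,'pics/wrist4c.png')
E
```

```text
time: 4.07
tool_pos: [0.5348, -0.1739, 0.1949]
eef_rot: [0.71, -0.704, 0.005, -0.001]
ft_force: [0.2, -0.0, -2.7]
grip_width: 0.0048
[ 0.013 -0.01   0.004 -0.003 -0.002  0.     0.002]
t [1.7, -5.1, -1.5] r [-0.0076, 0.0009, -0.0059] deg 0.6 at [ 0.5348 -0.1739  0.1949]
```

View pics/wrist4c.png

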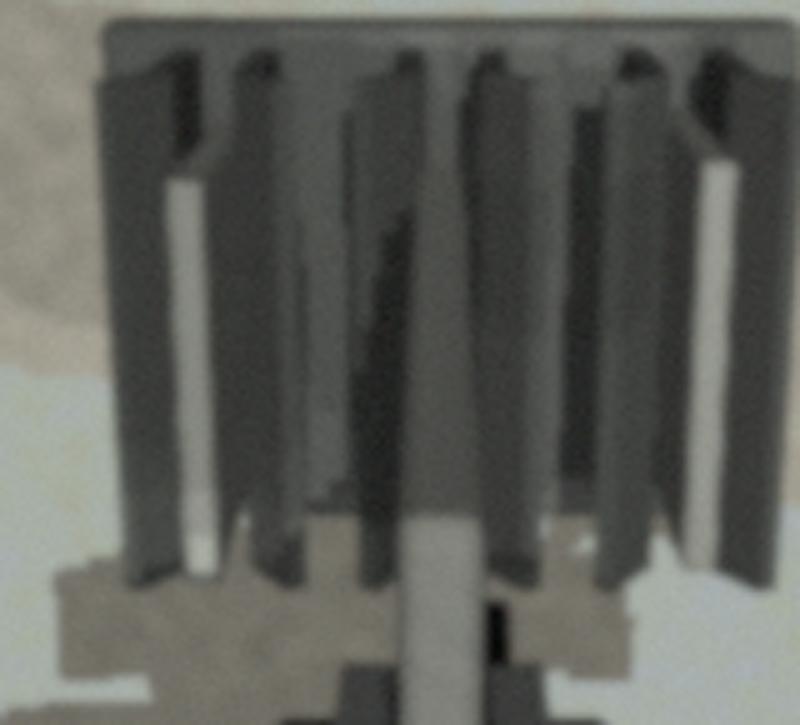

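Run:
```python
from h import *
st=arm.get_state(); c=cam('wrist',st)
k=lambda x,y:(170+(x+.5)/5-.5,110+(y+.5)/5-.5)
A=back(c,[k(202,573),k(185,182),k(700,568),k(719,162)],.072); print(A.round(4))
m=A.mean(0); print('slot c from small plates',m, 'sep',A[2:,0].mean()-A[:2,0].mean())
print('yaw',np.rad2deg(np.arctan2(-(A[1]-A[0])[0],(A[1]-A[0])[1])),np.rad2deg(np.arctan2(-(A[3]-A[2])[0],(A[3]-A[2])[1])))
B=back(c,[k(104,25),k(797,25)],.012);print('base z12 +y corners',B.round(4), np.rad2deg(np.arctan2(*(B[1]-B[0])[[1,0]])))
ztop=st['tool_pos'][2]+.039
P=back(c,[k(403,517),k(481,517)],ztop);print('plate top +y corners',P.round(4))
for zb in (.11,.114,.118): print(zb,back(c,[k(418,175),k(461,175)],zb).round(4))
```

```text
[[ 0.4938 -0.209   0.072 ]
 [ 0.4947 -0.1421  0.072 ]
 [ 0.5782 -0.2087  0.072 ]
 [ 0.5785 -0.1396  0.072 ]]
slot c from small plates [ 0.53631825 -0.17483463  0.072     ] sep 0.08406429750104316
yaw -0.7510974037501664 -0.2841022039314845
base z12 +y corners [[ 0.4718 -0.1237  0.012 ]
 [ 0.6014 -0.1248  0.012 ]] -0.5024353037776275
plate top +y corners [[ 0.5333 -0.1335  0.2342]
 [ 0.5384 -0.1336  0.2342]]
0.11 [[ 0.5321 -0.1341  0.11  ]
 [ 0.5379 -0.1342  0.11  ]]
0.114 [[ 0.5322 -0.1334  0.114 ]
 [ 0.5379 -0.1334  0.114 ]]
0.118 [[ 0.5323 -0.1326  0.118 ]
 [ 0.5379 -0.1327  0.118 ]]
```

```bash
python3 -m jog '{"translation":[[1.2,20,-1],[1.2,40,-1],[1.2,48,-1],[1.2,48,-1],[1.2,48,-1]],"delta_rot":[[-0.0076,0.001,-0.006],[-0.0076,0.001,-0.006],[-0.0076,0.001,-0.006],[-0.0076,0.001,-0.006],[-0.0076,0.001,-0.006]],"gripper":[0,0,0,0,0]}'
python3 - <<'E'
from h import *
st=arm.get_state(); print(st['joint_velocities'].round(3))
plan([.5365,-.1755,.0943],Rtool(0,-.5),st)
cv2.imwrite('pics/wrist5.png',arm.capture('wrist')[:,:,::-1])
crop(cv2.imread('pics/wrist5.png'),150,120,360,280,4,'pics/wrist5c.png')
E
```

```text
time: 4.53
tool_pos: [0.5365, -0.1735, 0.1475]
eef_rot: [0.707, -0.707, 0.002, -0.003]
ft_force: [0.7, 0.6, -0.8]
grip_width: 0.005
[-0.005 -0.015 -0.013 -0.034 -0.002 -0.006 -0.001]
t [0.0, 53.2, -2.0] r [-0.0007, 0.0014, 0.0007] deg 0.1 at [ 0.5365 -0.1735  0.1475]
```

View pics/wrist5c.png

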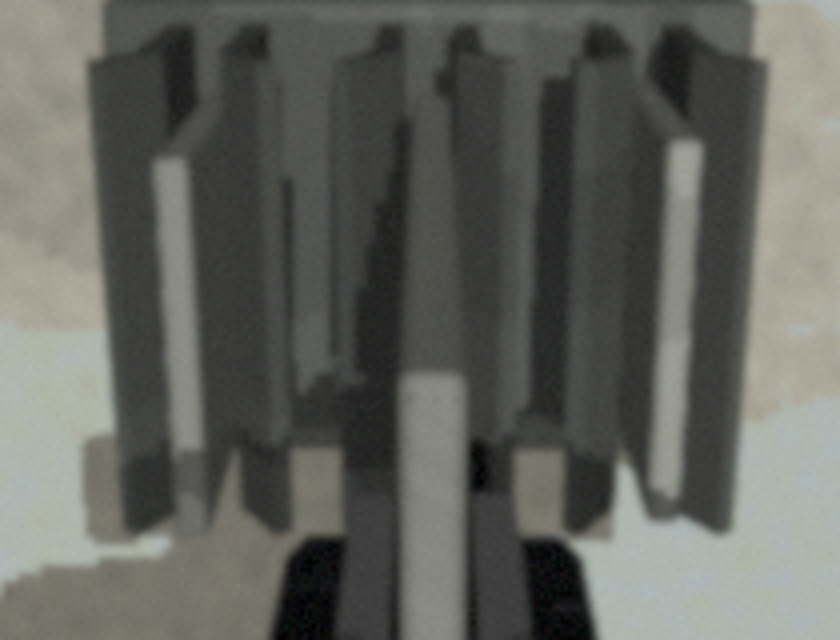

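```bash
python3 -m jog '{"translation":[[0,8,-1],[0,16,-1],[0,24,-1],[0,32,-1],[0,40,-1],[0,46,-1],[0,46,-1]],"delta_rot":[[0,0.001,0],[0,0.001,0],[0,0.001,0],[0,0.001,0],[0,0.001,0],[0,0.001,0],[0,0.001,0]],"gripper":[0,0,0,0,0,0,0]}'
```

```text
time: 5.17
tool_pos: [0.5357, -0.1731, 0.0994]
eef_rot: [0.708, -0.706, 0.003, -0.002]
ft_force: [0.4, -0.5, -1.1]
grip_width: 0.0051
```

```bash
python3 -m jog '{"translation":[[0,2,0],[0,4,0],[0,5,0],[0,5,0]],"delta_rot":[[0,0,0],[0,0,0],[0,0,0],[0,0,0]],"gripper":[0,0,0,0]}'
python3 -m jog '{"translation":[[0,1,0],[0,2,0],[0,2,0]],"delta_rot":[[0,0,0],[0,0,0],[0,0,0]],"gripper":[0,0,0]}'
```

```text
time: 5.5
tool_pos: [0.5374, -0.1736, 0.0967]
eef_rot: [0.707, -0.707, 0.002, -0.003]
ft_force: [0.3, 0.7, -1.6]
grip_width: 0.0051
time: 5.75
tool_pos: [0.5377, -0.1737, 0.0951]
eef_rot: [0.707, -0.707, 0.001, -0.003]
ft_force: [0.1, 0.3, -0.3]
grip_width: 0.0055
```

```bash
python3 -m jog '{"translation":[[0,1,0],[0,2,0],[0,2,0]],"delta_rot":[[0,0,0],[0,0,0],[0,0,0]],"gripper":[0,0,0]}'
```

```text
time: 6.0
tool_pos: [0.5379, -0.1735, 0.0949]
eef_rot: [-0.707, 0.707, -0.002, 0.003]
ft_force: [-4.6, 1.8, 9.4]
grip_width: 0.0052
```

```bash
python3 -m jog '{"translation":[[0,0,0],[0,0,0],[0,0,0],[0,0,0],[0,-20,0],[0,-55,0],[0,-95,0],[0,-95,0]],"delta_rot":[[0,0,0],[0,0,0],[0,0,0],[0,0,0],[0,0,0],[0,0,0],[0,0,0],[0,0,0]],"gripper":[20,40,40,40,40,40,40,40]}'
python3 - <<'E'
from h import *
st=arm.get_state()
for n in('wrist','side','scene'): cv2.imwrite(f'pics/{n}6.png',arm.capture(n)[:,:,::-1])
a=cv2.imread('pics/side6.png')[90:210,220:340]; b=cv2.imread('pics/wrist6.png')[110:290,150:350]
crop(cv2.imread('pics/side6.png'),220,90,340,210,5,'pics/side6c.png')
crop(cv2.imread('pics/wrist6.png'),150,110,350,260,4,'pics/wrist6c.png')
c=cam('wrist',st);np.save('st6.npy',np.r_[st['tool_pos'],st['eef_rot']]);print(st['tool_pos'],st['ft_force'])
E
```

```text
time: 6.67
tool_pos: [0.543, -0.1748, 0.1958]
eef_rot: [-0.706, 0.708, 0.003, 0.008]
ft_force: [2.6, -0.2, 1.5]
grip_width: 0.0398
[ 0.54303278 -0.17478234  0.19580265] [ 2.56792505 -0.15914279  1.54442557]
```

View pics/side6c.png

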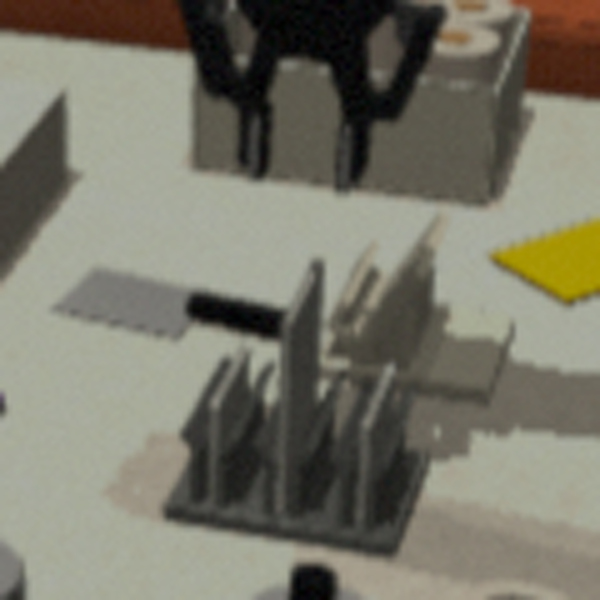

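View pics/wrist6c.png

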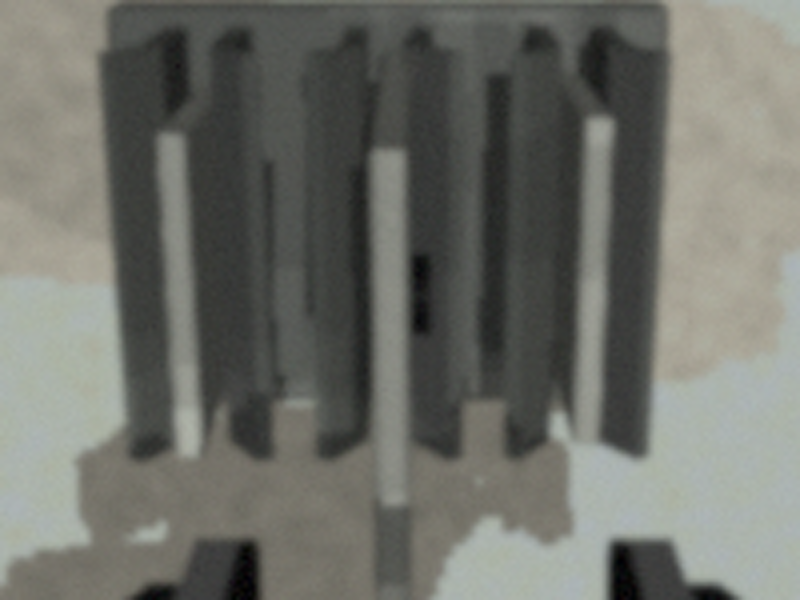

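View pics/scene6.png

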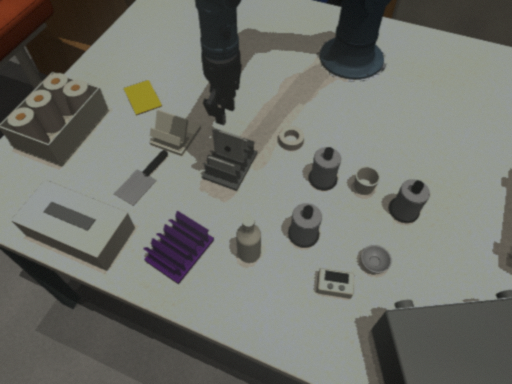

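```bash
python3 -m jog '{"translation":[[0,-10,0],[0,-10,0]],"delta_rot":[[0,0,0],[0,0,0]],"gripper":[40,40]}'
python3 - <<'E'
from h import *
v=np.load('st6.npy'); c=cam('wrist',dict(tool_pos=v[:3],eef_rot=v[3:]))
cd=cam('side'); cs=cam('scene')
st=arm.get_state(); c=cam('wrist',st)
im=arm.capture('wrist')[:,:,::-1].copy(); cv2.imwrite('pics/w7.png',im)
def ov(im,c,x0,y0,x1,y1,f,name):
    im=cv2.resize(im[y0:y1,x0:x1],None,fx=f,fy=f,interpolation=cv2.INTER_CUBIC)
    for z,col in((.132,(0,0,255)),(.140,(0,255,255))):
        L=Ro.from_euler('z',-.5,degrees=True).apply([[.003,.04,z],[.003,-.04,z],[-.003,-.04,z],[-.003,.04,z]])+[.5363,-.1745,0]
        q=((proj(c,L)-[x0,y0]+.5)*f-.5).round().astype(int); cv2.polylines(im,[q.reshape(-1,1,2)],True,col,1)
    cv2.imwrite(name,im)
ov(im,c,150,110,350,260,4,'pics/ov7.png')
ov(cv2.imread('pics/side6.png'),cd,240,120,320,200,8,'pics/ov7d.png')
print(st['tool_pos'],st['ft_force'])
E
```

```text
time: 6.98
tool_pos: [0.5368, -0.1736, 0.1975]
eef_rot: [0.707, -0.707, 0.002, -0.003]
ft_force: [1.1, 0.1, 0.1]
grip_width: 0.0401
[ 0.53684462 -0.17360874  0.19753692] [1.13878215 0.13644362 0.0632157 ]
```

View pics/ov7.png

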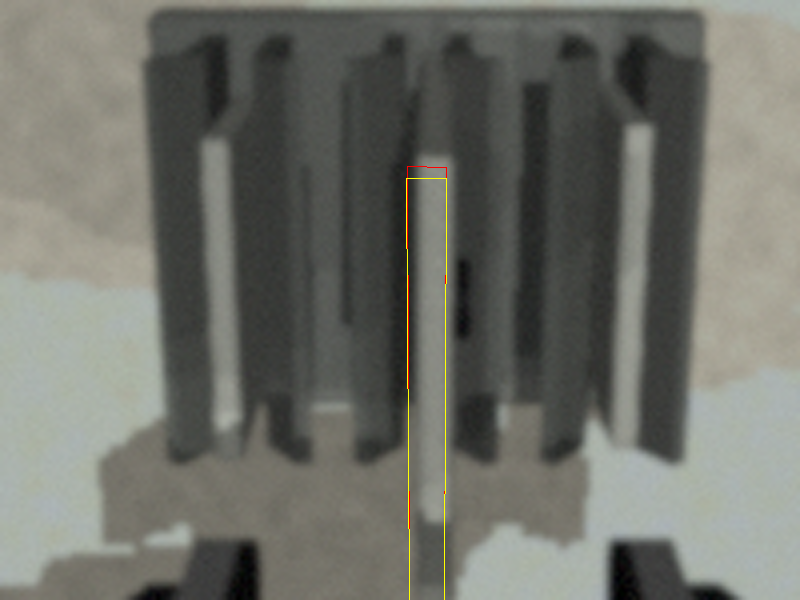

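View pics/ov7d.png

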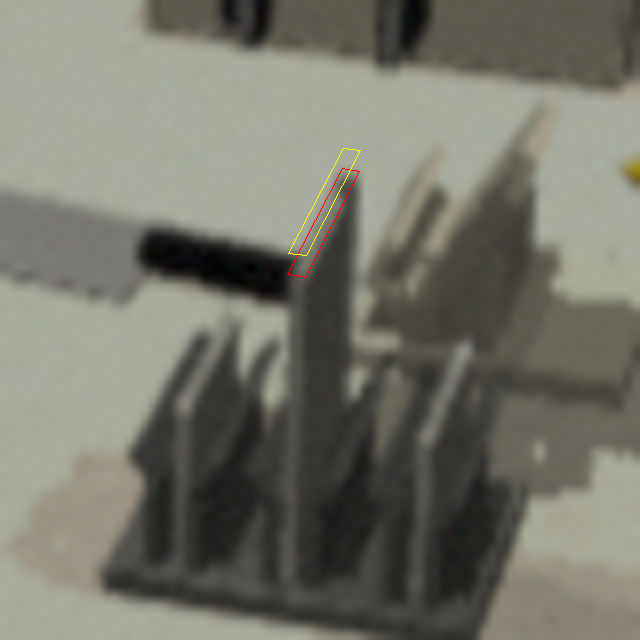

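Run:
```python
from h import *
plan([.4775,.062,.18],Rtool(0,0))
```

```text
t [-61.0, 17.4, 235.2] r [-0.001, -0.0066, 0.0011] deg 0.4 at [ 0.537  -0.1736  0.1973]
```

```bash
python3 -m jog '{"translation":[[-15,0,35],[-28,4,75],[-40,10,115],[-50,15,155],[-58,18,195],[-61,18,222],[-61,18,235],[-61,18,235],[-61,18,235],[-61,18,235]],"delta_rot":[[-0.001,-0.0066,0.001],[-0.001,-0.0066,0.001],[-0.001,-0.0066,0.001],[-0.001,-0.0066,0.001],[-0.001,-0.0066,0.001],[-0.001,-0.0066,0.001],[-0.001,-0.0066,0.001],[-0.001,-0.0066,0.001],[-0.001,-0.0066,0.001],[-0.001,-0.0066,0.001]],"gripper":[50,60,60,60,60,60,60,60,60,60]}'
python3 - <<'E'
from h import *
st=arm.get_state(); c=cam('wrist',st); print(st['joint_velocities'].round(3),st['ft_force'])
im=arm.capture('wrist')[:,:,::-1].copy(); cv2.imwrite('pics/w8.png',im)
print(proj(c,[[.4775,.062,.114],[.4775,.062,.088]])); plan([.4775,.062,.091],Rtool(0,0),st)
E
```

```text
time: 7.87
tool_pos: [0.4776, 0.06, 0.1791]
eef_rot: [-0.707, 0.708, -0.001, 0.001]
ft_force: [1.0, -1.5, -0.5]
grip_width: 0.0599
[ 0.014 -0.001  0.014 -0.004 -0.001 -0.002 -0.002] [ 1.01304017 -1.4562135  -0.49799148]
[[257.00881126 207.19722419]
 [257.06597662 193.99484093]]
t [-0.1, 88.1, 2.1] r [0.0012, -0.002, -0.0005] deg 0.1 at [0.4776 0.06   0.1791]
```

View pics/w8.png

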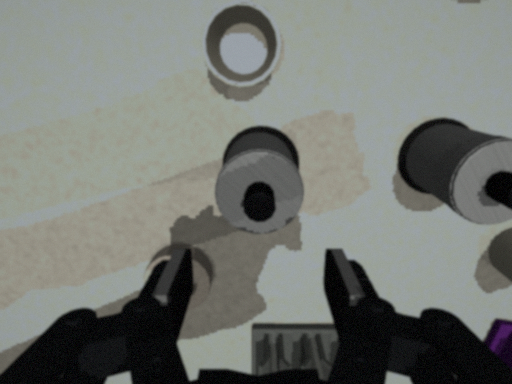

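```bash
python3 -m jog '{"translation":[[0.5,35,2],[0.5,65,2],[0.5,82,2],[0.5,87,2],[0.5,87,2],[0.5,87,2]],"delta_rot":[[0,0,0],[0,0,0],[0,0,0],[0,0,0],[0,0,0],[0,0,0]],"gripper":[60,60,60,60,60,60]}'
python3 -m jog '{"translation":[[0,0,0],[0,0,0],[0,0,0],[0,0,0],[0,0,0]],"delta_rot":[[0,0,0],[0,0,0],[0,0,0],[0,0,0],[0,0,0]],"gripper":[30,15,15,15,15]}' 80
```

```text
time: 8.42
tool_pos: [0.479, 0.0629, 0.0931]
eef_rot: [-0.707, 0.707, -0.0, 0.001]
ft_force: [0.4, -0.2, -0.3]
grip_width: 0.0601
time: 8.83
tool_pos: [0.4791, 0.0638, 0.0941]
eef_rot: [-0.707, 0.707, 0.001, 0.001]
ft_force: [-0.8, -0.7, 5.7]
grip_width: 0.019
```

```bash
python3 -m jog '{"translation":[[0,-3,0],[0,-10,0],[0,-20,0],[0,-30,0],[0,-30,0],[0,-30,0],[0,-30,0],[0,-30,0],[0,-30,0]],"delta_rot":[[0,0,0],[0,0,0],[0,0,0],[0,0,0],[0,0,0],[0,0,0],[0,0,0],[0,0,0],[0,0,0]],"gripper":[15,15,15,15,15,15,15,15,15]}'
for i in 1 2 3; do python3 -m jog '{"translation":[[0,0,0],[0,0,0]],"delta_rot":[[0,0,0],[0,0,0]],"gripper":[15,15]}'; done
python3 - <<'E'
from h import *
cv2.imwrite('pics/w9.png',arm.capture('wrist')[:,:,::-1]); cv2.imwrite('pics/d9.png',arm.capture('side')[:,:,::-1])
crop(cv2.imread('pics/d9.png'),180,140,330,270,4,'pics/d9c.png')
st=arm.get_state();print(st['ft_force'],st['grip_width'])
E
```

```text
time: 9.58
tool_pos: [0.4777, 0.0636, 0.1222]
eef_rot: [-0.707, 0.707, -0.0, -0.0]
ft_force: [-0.0, 1.0, -1.2]
grip_width: 0.019
time: 9.75
tool_pos: [0.4779, 0.0637, 0.1223]
eef_rot: [-0.707, 0.707, -0.0, -0.0]
ft_force: [-0.4, 0.8, -1.7]
grip_width: 0.0193
time: 9.92
tool_pos: [0.4781, 0.0638, 0.1225]
eef_rot: [-0.707, 0.707, 0.0, 0.0]
ft_force: [0.5, 0.8, -1.7]
grip_width: 0.0193
time: 10.08
tool_pos: [0.4782, 0.0638, 0.1226]
eef_rot: [-0.707, 0.707, 0.0, 0.0]
ft_force: [-0.6, 0.1, -1.0]
grip_width: 0.0191
[-0.90339551  0.20945883 -1.52620605] 0.019102775940186126
```

View pics/d9c.png

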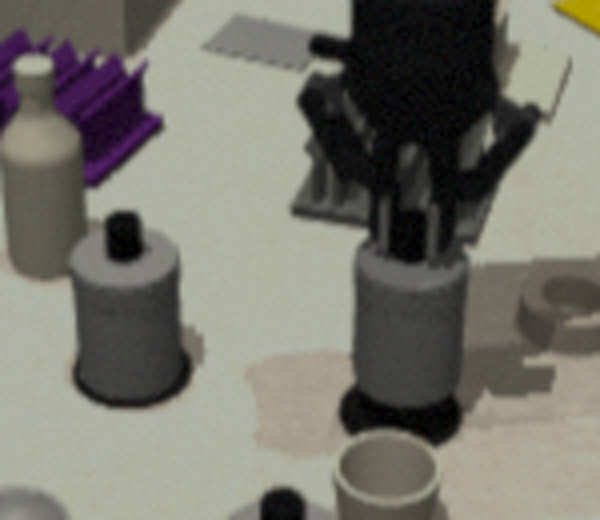

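```bash
python3 -m jog '{"translation":[[0,10,0],[0,20,0],[0,25,0],[0,27,0],[0,27,0]],"delta_rot":[[0,0,0],[0,0,0],[0,0,0],[0,0,0],[0,0,0]],"gripper":[15,15,15,15,15]}'
python3 -m jog '{"translation":[[0,1,0],[0,2,0],[0,2,0]],"delta_rot":[[0,0,0],[0,0,0],[0,0,0]],"gripper":[15,15,15]}'
```

```text
time: 10.6
tool_pos: [0.4774, 0.0638, 0.0948]
eef_rot: [-0.707, 0.707, -0.0, -0.001]
ft_force: [-0.0, 0.7, -1.8]
grip_width: 0.0195
time: 10.85
tool_pos: [0.4784, 0.064, 0.0942]
eef_rot: [-0.707, 0.707, 0.0, 0.0]
ft_force: [-1.5, -0.1, 4.3]
grip_width: 0.0192
```

```bash
python3 -m jog '{"translation":[[0,0,0],[0,0,0],[0,0,0],[0,0,0],[0,-10,0],[0,-40,0],[0,-80,0],[0,-86,0],[0,-86,0],[0,-86,0]],"delta_rot":[[0,0,0],[0,0,0],[0,0,0],[0,0,0],[0,0,0],[0,0,0],[0,0,0],[0,0,0],[0,0,0],[0,0,0]],"gripper":[25,40,60,60,60,60,60,60,60,60]}'
python3 - <<'E'
from h import *
cv2.imwrite('pics/d10.png',arm.capture('side')[:,:,::-1])
crop(cv2.imread('pics/d10.png'),180,140,330,270,4,'pics/d10c.png')
st=arm.get_state();plan([.6467,.069,.18],Rtool(0,0))
E
```

```text
time: 11.68
tool_pos: [0.4786, 0.0637, 0.1805]
eef_rot: [-0.707, 0.707, 0.001, 0.001]
ft_force: [-0.2, -0.2, -0.5]
grip_width: 0.0603
t [169.1, -0.8, 5.6] r [0.0009, -0.0001, -0.0002] deg 0.1 at [0.4776 0.0635 0.1792]
```

View pics/d10c.png

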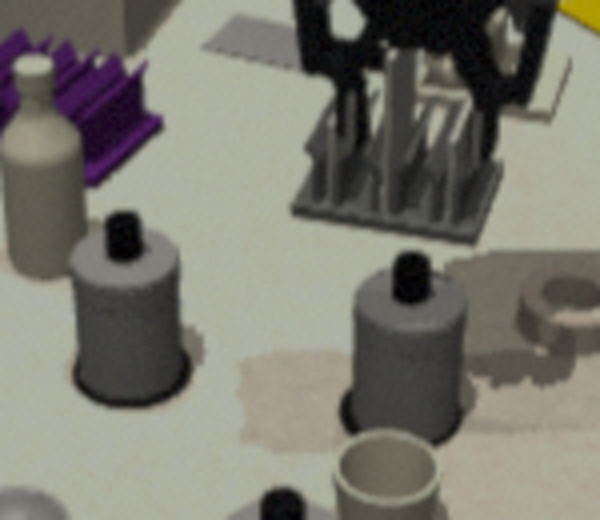

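```bash
python3 - <<'E'
from h import *
print(back(cam('scene'),[(249,222)],.15),back(cam('side'),[(189,156)],.15))
E
python3 -m jog '{"translation":[[40,-1,2],[80,-1,4],[120,-1,5],[155,-1,5.5],[169,-1,5.5],[169,-1,5.5],[169,-1,5.5],[169,-1,5.5]],"delta_rot":[[0,0,0],[0,0,0],[0,0,0],[0,0,0],[0,0,0],[0,0,0],[0,0,0],[0,0,0]],"gripper":[60,60,60,60,60,60,60,60]}'
python3 - <<'E'
from h import *
st=arm.get_state(); c=cam('wrist',st)
im=arm.capture('wrist')[:,:,::-1].copy(); cv2.imwrite('pics/w11.png',im)
print(proj(c,[[.6467,.069,.114],[.6467,.069,.088]])); plan([.6467,.069,.093],Rtool(0,0),st)
E
```

```text
[[ 0.74665368 -0.02615229  0.15      ]] [[ 0.7384421 -0.0291288  0.15     ]]
time: 12.4
tool_pos: [0.6449, 0.0696, 0.1788]
eef_rot: [-0.707, 0.707, -0.001, -0.002]
ft_force: [0.1, 0.2, 0.7]
grip_width: 0.0597
[[260.26216789 211.07372498]
 [260.11987591 197.53452021]]
t [2.1, 85.8, -0.5] r [0.0006, 0.001, -0.0039] deg 0.2 at [0.6449 0.0696 0.1788]
```

View pics/w11.png

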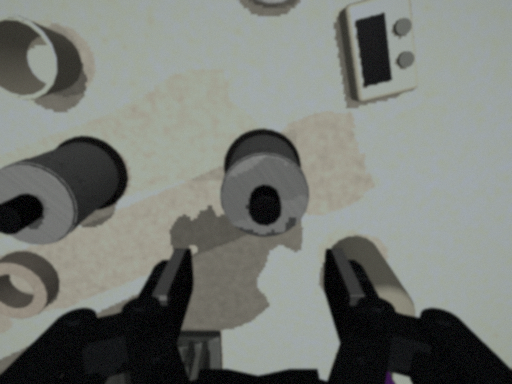

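```bash
python3 -m jog '{"translation":[[3,35,0],[3,65,0],[3,80,0],[3,85,0],[3,85,0],[3,85,0]],"delta_rot":[[0,0,-0.004],[0,0,-0.004],[0,0,-0.004],[0,0,-0.004],[0,0,-0.004],[0,0,-0.004]],"gripper":[60,60,60,60,60,60]}'
python3 -m jog '{"translation":[[0,0,0],[0,0,0],[0,0,0],[0,0,0],[0,0,0]],"delta_rot":[[0,0,0],[0,0,0],[0,0,0],[0,0,0],[0,0,0]],"gripper":[30,15,15,15,15]}' 80
python3 -m jog '{"translation":[[0,-3,0],[0,-10,0],[0,-20,0],[0,-30,0],[0,-30,0],[0,-30,0],[0,-30,0],[0,-30,0],[0,-30,0]],"delta_rot":[[0,0,0],[0,0,0],[0,0,0],[0,0,0],[0,0,0],[0,0,0],[0,0,0],[0,0,0],[0,0,0]],"gripper":[15,15,15,15,15,15,15,15,15]}'
for i in 1 2 3; do python3 -m jog '{"translation":[[0,0,0],[0,0,0]],"delta_rot":[[0,0,0],[0,0,0]],"gripper":[15,15]}'; done
```

```text
time: 12.95
tool_pos: [0.6506, 0.0696, 0.0969]
eef_rot: [-0.707, 0.707, 0.002, 0.002]
ft_force: [0.8, 0.6, 0.1]
grip_width: 0.0599
time: 13.37
tool_pos: [0.6509, 0.0696, 0.0976]
eef_rot: [-0.707, 0.707, 0.002, 0.002]
ft_force: [-2.0, -0.6, 5.1]
grip_width: 0.0186
time: 14.12
tool_pos: [0.6495, 0.0691, 0.1251]
eef_rot: [-0.707, 0.707, 0.001, 0.001]
ft_force: [0.3, 0.6, -1.6]
grip_width: 0.019
time: 14.28
tool_pos: [0.6498, 0.0692, 0.1253]
eef_rot: [-0.707, 0.707, 0.001, 0.001]
ft_force: [0.2, 0.3, -2.3]
grip_width: 0.0192
time: 14.45
tool_pos: [0.65, 0.0693, 0.1256]
eef_rot: [-0.707, 0.707, 0.002, 0.002]
ft_force: [-0.2, -0.3, -2.1]
grip_width: 0.0191
time: 14.62
tool_pos: [0.6501, 0.0693, 0.1258]
eef_rot: [-0.707, 0.707, 0.002, 0.002]
ft_force: [-0.2, 0.5, -2.0]
grip_width: 0.0189
```

```bash
python3 - <<'E'
from h import *
cv2.imwrite('pics/d12.png',arm.capture('side')[:,:,::-1]); crop(cv2.imread('pics/d12.png'),160,140,310,270,4,'pics/d12c.png')
E
python3 -m jog '{"translation":[[0,10,0],[0,20,0],[0,25,0],[0,27,0],[0,27,0]],"delta_rot":[[0,0,0],[0,0,0],[0,0,0],[0,0,0],[0,0,0]],"gripper":[15,15,15,15,15]}'
python3 -m jog '{"translation":[[0,1,0],[0,2,0],[0,2,0]],"delta_rot":[[0,0,0],[0,0,0],[0,0,0]],"gripper":[15,15,15]}'
```

```text
time: 15.08
tool_pos: [0.6495, 0.0693, 0.0979]
eef_rot: [-0.707, 0.707, 0.001, 0.001]
ft_force: [-0.0, 0.2, -1.6]
grip_width: 0.0186
time: 15.33
tool_pos: [0.65, 0.0696, 0.0978]
eef_rot: [-0.707, 0.707, 0.001, 0.001]
ft_force: [-3.3, -0.3, 5.8]
grip_width: 0.0191
```

View pics/d12c.png

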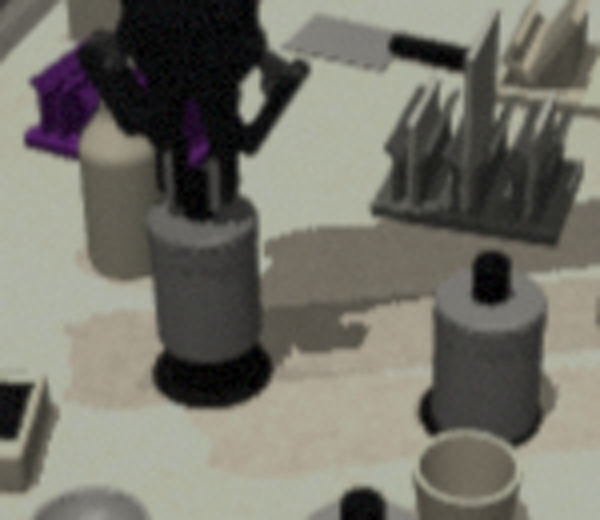

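Lifted cleanly, light (~2 N); it is now back on its mat. Release and go up.

```bash
python3 -m jog '{"translation":[[0,0,0],[0,0,0],[0,0,0],[0,0,0],[0,-10,0],[0,-40,0],[0,-80,0],[0,-84,0],[0,-84,0],[0,-84,0]],"delta_rot":[[0,0,0],[0,0,0],[0,0,0],[0,0,0],[0,0,0],[0,0,0],[0,0,0],[0,0,0],[0,0,0],[0,0,0]],"gripper":[25,40,60,60,60,60,60,60,60,60]}'
python3 - <<'E'
from h import *
cv2.imwrite('pics/d13.png',arm.capture('side')[:,:,::-1]);crop(cv2.imread('pics/d13.png'),160,140,310,270,4,'pics/d13c.png')
plan([.493,.272,.185],Rtool(0,0))
E
```

```text
time: 16.17
tool_pos: [0.6503, 0.0693, 0.1819]
eef_rot: [-0.707, 0.707, 0.002, 0.002]
ft_force: [-0.6, 0.3, -0.3]
grip_width: 0.0598
t [-156.3, -5.5, 203.1] r [0.0009, -0.0001, 0.0036] deg 0.2 at [0.6493 0.0689 0.1803]
```

View pics/d13c.png

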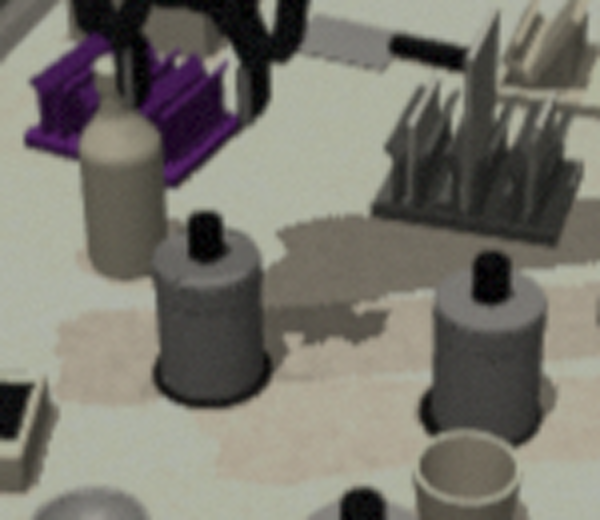

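Both light tins stand upright on their mats. Now the third.

```bash
python3 -m jog '{"translation":[[-24,-3,31],[-48,-5,62],[-72,-5,93],[-96,-5,124],[-120,-5,155],[-140,-5,185],[-156,-5,203],[-156,-5,203],[-156,-5,203],[-156,-5,203]],"delta_rot":[[0,0,0.0036],[0,0,0.0036],[0,0,0.0036],[0,0,0.0036],[0,0,0.0036],[0,0,0.0036],[0,0,0.0036],[0,0,0.0036],[0,0,0.0036],[0,0,0.0036]],"gripper":[60,60,60,60,60,60,60,60,60,60]}'
python3 - <<'E'
from h import *
st=arm.get_state(); c=cam('wrist',st)
im=arm.capture('wrist')[:,:,::-1].copy(); cv2.imwrite('pics/w14.png',im)
print(proj(c,[[.4925,.272,.114],[.4925,.272,.088]])); plan([.4925,.272,.094],Rtool(0,0),st)
E
```

```text
time: 17.05
tool_pos: [0.4936, 0.2708, 0.1836]
eef_rot: [-0.706, 0.708, -0.0, -0.0]
ft_force: [-0.1, -0.7, 0.3]
grip_width: 0.0599
[[255.62612828 205.78513287]
 [255.83173317 192.91132028]]
t [-1.0, 89.5, 1.4] r [0.0024, -0.0005, -0.0009] deg 0.1 at [0.4936 0.2708 0.1836]
```

View pics/w14.png

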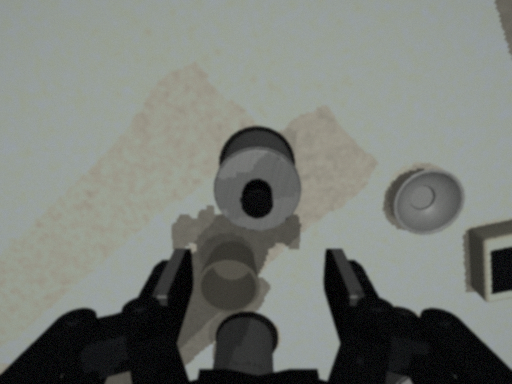

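```bash
python3 -m jog '{"translation":[[0,35,0.5],[0,65,0.5],[0,84,0.5],[0,89,0.5],[0,89,0.5],[0,89,0.5]],"delta_rot":[[0.002,0,0],[0.002,0,0],[0.002,0,0],[0.002,0,0],[0.002,0,0],[0.002,0,0]],"gripper":[60,60,60,60,60,60]}'
python3 -m jog '{"translation":[[0,0,0],[0,0,0],[0,0,0],[0,0,0],[0,0,0]],"delta_rot":[[0,0,0],[0,0,0],[0,0,0],[0,0,0],[0,0,0]],"gripper":[30,15,15,15,15]}' 100
python3 -m jog '{"translation":[[0,-3,0],[0,-10,0],[0,-20,0],[0,-30,0],[0,-30,0],[0,-30,0],[0,-30,0],[0,-30,0],[0,-30,0]],"delta_rot":[[0,0,0],[0,0,0],[0,0,0],[0,0,0],[0,0,0],[0,0,0],[0,0,0],[0,0,0],[0,0,0]],"gripper":[15,15,15,15,15,15,15,15,15]}'
for i in 1 2 3; do python3 -m jog '{"translation":[[0,0,0],[0,0,0]],"delta_rot":[[0,0,0],[0,0,0]],"gripper":[15,15]}'; done
```

```text
time: 17.6
tool_pos: [0.495, 0.2721, 0.0963]
eef_rot: [0.708, -0.706, 0.0, -0.001]
ft_force: [0.4, 1.0, 1.2]
grip_width: 0.0603
time: 18.02
tool_pos: [0.4941, 0.2736, 0.0977]
eef_rot: [0.708, -0.706, -0.001, -0.001]
ft_force: [-2.7, -0.7, 6.5]
grip_width: 0.0184
time: 18.77
tool_pos: [0.4934, 0.2723, 0.1253]
eef_rot: [0.707, -0.707, 0.0, 0.0]
ft_force: [0.6, -0.0, -5.0]
grip_width: 0.0185
time: 18.93
tool_pos: [0.4936, 0.2725, 0.1256]
eef_rot: [0.708, -0.707, -0.0, -0.0]
ft_force: [-0.0, -0.9, -5.5]
grip_width: 0.0184
time: 19.1
tool_pos: [0.4938, 0.2727, 0.1259]
eef_rot: [0.708, -0.707, -0.0, -0.0]
ft_force: [0.2, 0.6, -6.2]
grip_width: 0.0183
time: 19.27
tool_pos: [0.4939, 0.2727, 0.1259]
eef_rot: [0.708, -0.707, -0.0, -0.0]
ft_force: [-0.2, -0.3, -5.1]
grip_width: 0.0183
```

```bash
python3 -m jog '{"translation":[[0,-8,0],[0,-22,0],[0,-40,0],[0,-60,0],[0,-80,0],[0,-100,0],[0,-118,0],[0,-130,0],[0,-135,0],[0,-135,0],[0,-135,0],[0,-135,0],[0,-135,0],[0,-135,0]],"delta_rot":[[0,0,0],[0,0,0],[0,0,0],[0,0,0],[0,0,0],[0,0,0],[0,0,0],[0,0,0],[0,0,0],[0,0,0],[0,0,0],[0,0,0],[0,0,0],[0,0,0]],"gripper":[15,15,15,15,15,15,15,15,15,15,15,15,15,15]}'
python3 -m jog '{"translation":[[0,0,0],[0,0,0],[0,0,0],[0,0,0],[0,0,0],[0,0,0],[0,0,0],[0,0,0]],"delta_rot":[[0,0,0],[0,0,0],[0,0,0],[0,0,0],[0,0,0],[0,0,0],[0,0,0],[0,0,0]],"gripper":[15,15,15,15,15,15,15,15]}'
python3 - <<'E'
from h import *
for n in('side','scene','wrist'): cv2.imwrite(f'pics/{n}15.png',arm.capture(n)[:,:,::-1])
st=arm.get_state();print(st['tool_pos'],st['ft_force'],st['joint_velocities'].round(4),st['grip_width'])
E
```

```text
time: 20.43
tool_pos: [0.4931, 0.272, 0.2596]
eef_rot: [0.707, -0.707, 0.0, 0.0]
ft_force: [-0.6, 0.2, -4.3]
grip_width: 0.0184
time: 21.1
tool_pos: [0.4938, 0.2725, 0.261]
eef_rot: [0.708, -0.707, -0.0, -0.0]
ft_force: [0.4, -0.1, -5.6]
grip_width: 0.0183
[0.49372409 0.27247289 0.26097639] [ 0.17410398 -0.0294781  -3.866693  ] [-0.0012  0.0004  0.0009 -0.0015  0.0015 -0.0014  0.0001] 0.01829947961996611
```

View pics/side15.png

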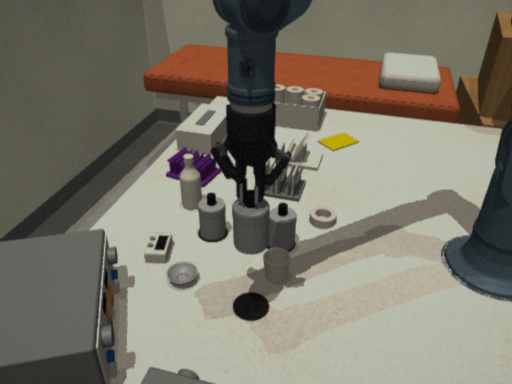

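View pics/scene15.png

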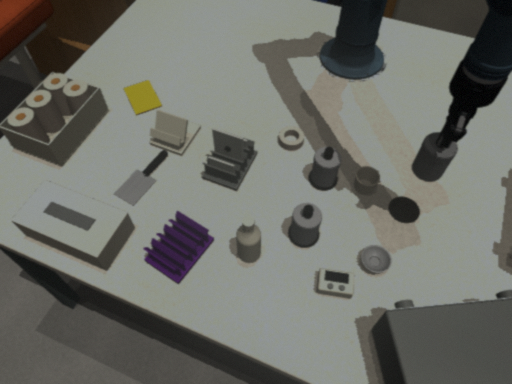

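```bash
python3 -c "
from station import arm
print(arm.sign_off())"
```

```text
the job is handed in; nothing more can be done
None
```

The job is done and handed in at about 21 s of the 72 s allowed; the sign-off reports no verdict.

- **Plate:** I drew it out of the cradle, lowered it into the grey rack's middle slot until it pressed on the floor at about 9 N, and let go. The side view puts its top edge at about 132 mm, which is what a fully seated plate should show.
- **Tins:** The tin near (0.48, 0.06) pulled about 1.5 N and the one near (0.65, 0.07) about 2 N. Pictures showed both back upright on their own mats. The third, from the mat near (0.49, 0.27), pulled about 5 N, so it is the heaviest.
- **At hand-in:** The heavy tin was held still and upright at a 100 N grip, with its underside about 16 cm above the table. The final pictures showed nothing else on the table moved.

Three readings did not quite agree:
- **Leaning plate:** The fixed cameras and the wrist camera differed by about 5 mm on its position. I went with the wrist camera, and the grasp held.
- **Seated plate in the wrist view:** My predicted outline was about 1 mm off to the side. Its length did not match cleanly either, so the seating height rests on the side view and the floor contact.
- **Force readings:** They wandered by about 1 N between samples, which is well below the difference between light and heavy.

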